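Raise the coffee dripper one hole and set the tall mug under it

ROBOT

A 6-joint arm with a two-finger parallel gripper is mounted at the origin on a cart in front of the work surface, level with it; the furniture and walls round the work are solid. World frame = base frame: x ahead of the robot, y to its left, z up, the work surface at z = 0. Lengths are in mm, angles in rad, forces in N, time in s.
With the tool pointing down it reaches from about 325 to 875 mm from the base axis. Payload 4.4 kg.
Tool frame: the origin (TCP) lies where the fingers leave the gripper's body, on its centre line; the fingertips stand 73 mm ahead of it and the grasp point (between the pads) lies 54 mm ahead of it; z points along the fingers, y is the line along which they close (so a half turn about z gives the same grasp; the last joint's range is limited). The gripper opens to 85 mm and grips with 20 to 120 N. Pads are 22 mm wide; open, the fingers measure 114 mm over their backs; the gripper's body (76 mm by 85 mm) begins 54 mm behind the grasp point. The pads swing forward as they close: fully open they stand 13 mm farther back than shut.
Start: joints at [1.065, 0.207, 1.542, -0, 1.393, -0.15], TCP at [200.306, 538.986, 303.882] pointing down, gripper open.
Joint ranges: [-2.73, 2.73], [-0.86, 2.22], [0.23, 2.46], [-1.11, 4.25], [0.08, 2.63], [-2.82, 2.82]. Speed limits (rad/s): [2.79, 2.79, 3.14, 3.14, 3.14, 3.14].

INTERFACE

Orientations are given as a 3x3 rotation matrix whose columns are the frame's x, y, z axes.
In Python, from plant import ctrl, eyes, solver gives the robot as it stands (ctrl), with the cameras (eyes) and the kinematics (solver). Calls block until the motion is done:
- ctrl.move_ptp(position, orientation): joint-space move of the TCP to a pose.
- ctrl.move_l(position, rot=None, vel=150, threshold=None): straight line of the TCP; rot=None keeps the orientation; vel is the mean speed in mm/s. With threshold (N) it stops when the force on the tool has changed by that much, and returns True; else False.
- ctrl.set_joints(angles): joint-space move.
- ctrl.gripper_to(opening, force=None): finger opening in mm; force is the grip in N (None keeps the last); returns when the fingers have stopped.
- ctrl.hold(seconds).
- solver.solve_ik(position, orientation): joint angles nearest the present ones, or None.
- ctrl.read_state(): the state.
- eyes.grab_frame(name): name is "scene" or "top" or "wrist"; returns the picture (400x640x3 uint8, red, green, blue); there is no depth.
- eyes.camera_params(name): a dict with "mtx" (3x3 intrinsics, pixels), "R" (3x3) and "t" (3): a world point X has camera coordinates R X + t; the wrist camera has in their place "T_tool_cam" (4x4, takes a point from camera to tool coordinates, whose origin is the TCP and whose axes are the flange's). Camera axes: x right, y down, z forward; pixel columns grow to the right and rows downward; lengths in mm; the calibration is good to about 2 mm. A picture is of the moment at which its call begins: read the wrist's pose just before it. camera_params takes no time and is no camera call.
A pose or a line that the arm cannot do raises ctrl.MotionError and nothing moves.
- ctrl.finish_job(): hands the job in; it is judged then, once.
The state is a dict: "t": time; "q": joint angles; "qvel": joint speeds; "tau": joint torques, N m; "eef_pos": TCP position; "eef_rot": TCP orientation; "force": force on the tool from outside, world axes, zero at the start; "wrist_torque": the same for the moment, N m; "grip_width": finger opening in mm; "grasp_force": force on a finger pad.
Only numpy, scipy, OpenCV 4.12 (cv2) and the standard library are available. Lean on these libraries where they do the work, as an engineer would, in place of code of your own. Each camera call takes 0.05 s, during which the arm holds its last target. There are 200 camera calls.

TASK

The dripper on the pour-over coffee stand is set too low for the tall mug. Press the stand's spring pin flush, slide the tube with the dripper up past it to the very next hole so that the pin springs out and locks it there, then stand the mug upright on the stand's board, centred under the dripper's spout. Leave the grey cup and the teaspoon where they are and do not tip the mug over.

Things in the scene. Friction and masses are not known exactly. Their poses are not given: they have to be found in the camera images.
- stand: pour-over coffee stand, fixed: wooden board 160 (its x) x 250 (its y) x 14 mm high, on it a square black post whose top, 215 mm up, stays inside the sliding tube. Origin: centre of the board's underside; x to the stand's back, y to its left as seen from the robot, z up. Post axis at (0, -85 mm), dripper axis at (0, +35 mm).
- carrier (a joint): height in m of the sliding tube with the dripper. 0 = lowest hole, where it starts (within 1 mm); hole setting k rests at 0.045 k (within 1 mm), k up to 3, each with 3 mm of upward play. Moving weight about 5 N, little friction: when not locked it slides down if let go.
- pin (a joint): travel in m of the spring pin on the post: 0 = fully out (locked), 0.004 = tip flush with the tube's front wall, 0.007 = end. Spring 1.2 N at first, 3.3 N fully in. With the tip flush, its domed end lets the hole's edge ride over it as the tube moves; under the wall it stays in till the next hole, then springs out. Tube pinched front to back at the pin: the pin goes flush and the tube is gripped.
- pin_tip (a point): outermost point of the spring pin: 10 mm thick, domed end, pointing to the stand's -x, 205 mm above the worktop (the pin's height never changes), 4 mm proud of the tube's front wall when out, 18 mm in front of the post's axis
- tube_top (a point): centre of the top of the sliding tube's black end cap, on the post's axis, 223 mm above the worktop at setting 0 (18 mm above the pin); moves with the tube. Tube: brushed metal, square, 28 x 28 mm, wall 2 mm, lower end at 53 mm. Its front wall (-x) has four 13 mm round holes 45 mm apart; the pin stands in the highest one at setting 0 and in the one below it at the next setting.
- spout (a point): centre of the lower end of the dripper's spout (24 mm wide), 98 mm above the worktop at setting 0; moves with the tube. White cone, fixed in a ring (43 mm outer radius, 46 mm above the spout) on an arm from the tube's left side; its rim is 104 mm wide and 80 mm above the spout; axis 120 mm from the post's axis.
- tray_spot (a point): centre of the round drip grating on top of the stand's board (14 mm above the worktop), straight below the spout; fixed to the stand
- mug: tall white mug with blue sprigs, loose, 0.25 to 0.4 kg, 79 mm in diameter, 98 mm high, wall 4 mm, one handle. Origin on its underside, 17 mm off the cup's axis towards the handle; z up; the handle points along its -y, at the start roughly to the robot; the cup's axis is at y = +17 mm. It stands left or right of the stand.
- mug_handle (a point): point in the mug's handle, 61 mm from the cup's axis, 55 mm above the underside; there the handle is an upright bar 10 mm thick (along the mug's x); the handle reaches 73 mm from the axis, 18 to 86 mm in height
- mug_foot (a point): centre of the mug's round underside
- grey_cup: low grey stoneware cup, 74 mm high, 86 mm in diameter, with a handle; loose, to be left alone. Origin on its underside; cup's axis at y = +13 mm, handle along its -y. It stands on the other side of the stand from the mug.
- teaspoon: steel teaspoon, 139 x 30 x 10 mm, lying in front of the stand; loose, to be left alone. Origin under its middle.

How it is judged:
By the outcome, as a careful person would: the job done as asked, in the order asked, and still so for the second after the job is handed in, with the robot touching nothing.
It also fails if it takes over 64 s, if anything falls off the work surface, if the arm or the gripper's body presses on something with over 40 N, if the wrist force passes 120 N, or if a joint passes its speed limit or range.

## Working session

There is one attempt and no reset: what is moved stays moved. The work goes in short steps, each a Python script; the robot and the scene stay as the last script left them, time stands still between calls to the robot, and variables do not carry over. Pictures are saved under pics/ and viewed, at most 10 in all, crops included, and the job is handed in when it is done.

```bash
ls; mkdir -p pics
python3 - <<'E'
from plant import ctrl, eyes, solver
import cv2,numpy as np
a=eyes.grab_frame("scene");b=eyes.grab_frame("top")
cv2.imwrite("pics/s0.png",a[:,:,::-1]);cv2.imwrite("pics/t0.png",b[:,:,::-1])
np.set_printoptions(precision=4,suppress=True)
for n in("scene","top","wrist"):print(eyes.camera_params(n))
s=ctrl.read_state();print(s['t'],s['eef_rot'],s['eef_pos'],s['grip_width'])
E
```

```text
pics
plant.py
{'mtx': array([[391.8613,   0.    , 318.1428],
       [  0.    , 391.8613, 198.4904],
       [  0.    ,   0.    ,   1.    ]]), 'R': array([[ 0.6486, -0.7611,  0.0041],
       [-0.4993, -0.4295, -0.7525],
       [ 0.5745,  0.486 , -0.6586]]), 't': array([-340.0243,  371.3624,  809.3146])}
{'mtx': array([[470.0215,   0.    , 320.4685],
       [  0.    , 470.0215, 195.1009],
       [  0.    ,   0.    ,   1.    ]]), 'R': array([[-0.0019, -0.9997,  0.0249],
       [-0.9918, -0.0013, -0.1277],
       [ 0.1277, -0.0249, -0.9915]]), 't': array([  -9.351 ,  540.7144, 1208.821 ])}
{'mtx': array([[317.9137,   0.    , 320.3197],
       [  0.    , 317.9137, 195.6444],
       [  0.    ,   0.    ,   1.    ]]), 'T_tool_cam': array([[ -0.0013,  -0.9535,  -0.3015,  77.4011],
       [  1.    ,  -0.0011,  -0.0007,   0.0526],
       [  0.0004,  -0.3015,   0.9535, -69.1012],
       [  0.    ,   0.    ,   0.    ,   1.    ]])}
0.1 [[-0.9374  0.3483 -0.001 ]
 [ 0.3483  0.9374 -0.0019]
 [ 0.0003 -0.0021 -1.    ]] [200.0214 538.5051 302.7936] 85.46007491913323
```

View pics/s0.png

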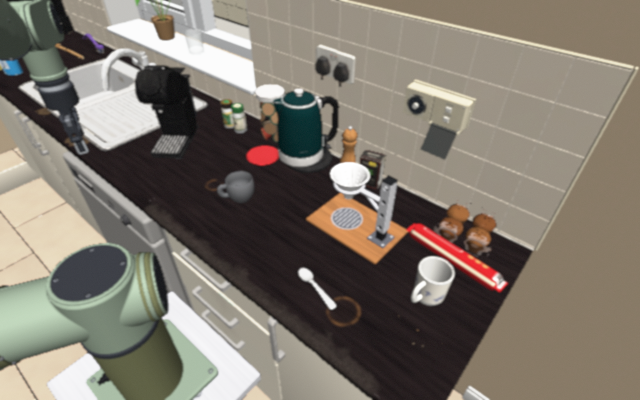

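View pics/t0.png

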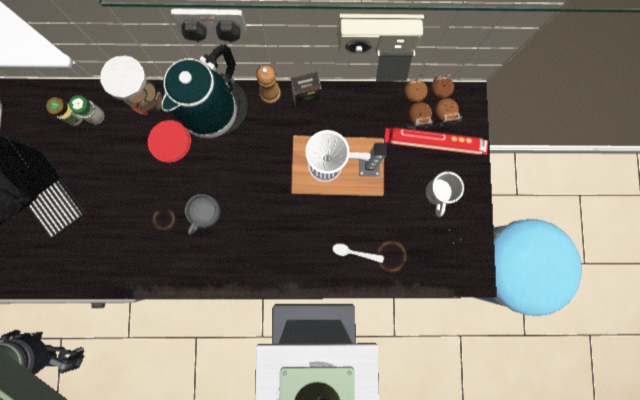

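```bash
cat > h.py <<'E'
from plant import ctrl, eyes, solver
import cv2,numpy as np,json
np.set_printoptions(precision=3,suppress=True)
def cam(name):
    p=eyes.camera_params(name)
    if name!="wrist": return p["mtx"],p["R"],p["t"]
    s=ctrl.read_state();T=np.eye(4);T[:3,:3]=s["eef_rot"];T[:3,3]=s["eef_pos"]
    W=np.linalg.inv(T@p["T_tool_cam"]);return p["mtx"],W[:3,:3],W[:3,3]
def shot(name,fn):
    c=cam(name);im=eyes.grab_frame(name)[:,:,::-1].copy();cv2.imwrite(f"pics/{fn}.png",im)
    json.dump([np.asarray(x).tolist() for x in c],open(f"pics/{fn}.json","w"));return im
def load(fn): return [np.array(x) for x in json.load(open(f"pics/{fn}.json"))]
def ray(c,px):
    K,R,t=c;d=R.T@np.linalg.solve(K,[px[0],px[1],1.]);return -R.T@t,d/np.linalg.norm(d)
def plane(c,px,z):
    o,d=ray(c,px);return o+d*(z-o[2])/d[2]
def tri(cs,pxs):
    A=np.zeros((3,3));b=np.zeros(3);rs=[ray(c,p) for c,p in zip(cs,pxs)]
    for o,d in rs:
        M=np.eye(3)-np.outer(d,d);A+=M;b+=M@o
    X=np.linalg.solve(A,b);return X,[float(np.linalg.norm(np.cross(d,X-o))) for o,d in rs]
def proj(c,X):
    p=c[0]@(c[1]@np.asarray(X,float)+c[2]);return p[:2]/p[2]
def rot(z,y):
    z=np.array(z,float);z/=np.linalg.norm(z);y=np.array(y,float);y-=z*(y@z);y/=np.linalg.norm(y)
    return np.column_stack([np.cross(y,z),y,z])
E
python3 - <<'E'
from h import *
c=cam("top")
for n,p,z in[("board",(338,166),14),("mug",(444,187),98),("handle",(438,213),70),("tube",(379,150),223),("spoonL",(335,249),5),("spoonR",(383,262),5)]:print(n,plane(c,p,z))
R=rot([0,0,-1],[0,1,0])
print(R[:,0])
if R[0,0]>0: R=rot([0,0,-1],[0,-1,0])
ctrl.move_ptp([430,-300,400],R);shot("wrist","w1")
ctrl.move_l([430,-150,400],vel=250);shot("wrist","w2")
print(ctrl.read_state()['t'],ctrl.read_state()['q'])
a=np.hstack([cv2.imread("pics/w1.png"),cv2.imread("pics/w2.png")]);
cv2.imwrite("pics/w12.png",np.vstack([cv2.imread("pics/w1.png")[100:400],cv2.imread("pics/w2.png")[100:400]]))
E
```

```text
board [623.102 -57.765  14.   ]
mug [ 553.681 -320.882   98.   ]
handle [ 490.138 -311.116   70.   ]
tube [ 620.21  -138.278  223.   ]
spoonL [399.373 -48.814   5.   ]
spoonR [ 364.696 -176.899    5.   ]
[-1.  0.  0.]
4.0167 [-0.527 -0.116  1.681 -0.001  1.576 -2.097]
```

View pics/w12.png

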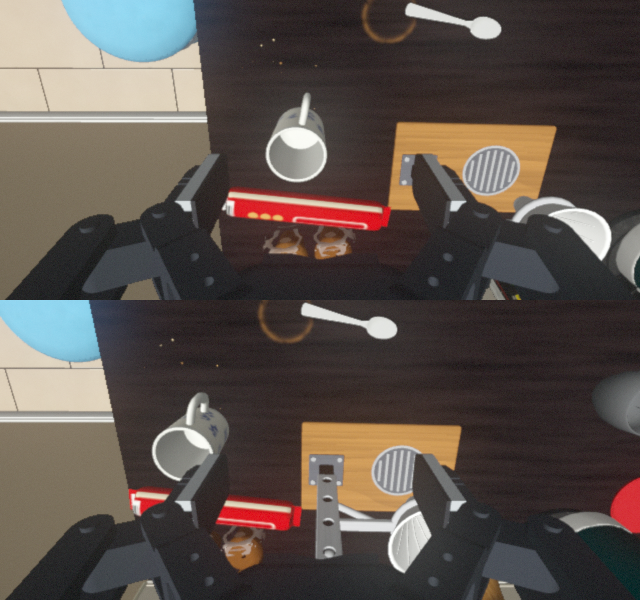

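Run:
```python
from h import *
R=rot([.6,0,-.8],[0,1,0])
ctrl.move_ptp([340,-160,330],R);shot("wrist","w3")
ctrl.move_l([340,-120,400],vel=200);shot("wrist","w4")
shot("top","t1")
print(ctrl.read_state()['t'])
cv2.imwrite("pics/w34.png",np.vstack([cv2.imread("pics/w3.png")[60:360],cv2.imread("pics/w4.png")[60:360]]))
for f in("w1","w2","w3","w4","t0"):
    hsv=cv2.cvtColor(cv2.imread(f"pics/{f}.png"),cv2.COLOR_BGR2HSV)
    m=cv2.inRange(hsv,(8,90,90),(22,220,255))
    cs=cv2.findContours(cv2.morphologyEx(m,cv2.MORPH_CLOSE,np.ones((5,5))),0,2)[0];c=max(cs,key=cv2.contourArea)
    h=cv2.convexHull(c);print(f,cv2.contourArea(h),cv2.approxPolyDP(h,4,True)[:,0].tolist())
```

```text
5.3833
w1 13483.0 [[396, 223], [552, 225], [556, 230], [538, 297], [514, 312], [400, 310], [387, 305]]
w2 12401.5 [[301, 224], [458, 225], [461, 231], [454, 269], [394, 311], [315, 310], [300, 305]]
w3 14809.5 [[485, 132], [472, 168], [447, 199], [310, 198], [259, 186], [308, 128], [385, 112]]
w4 13680.0 [[444, 102], [448, 134], [415, 170], [288, 168], [268, 150], [267, 130], [280, 97], [322, 84], [397, 85]]
t0 4509.5 [[293, 136], [310, 136], [383, 159], [383, 194], [292, 193]]
```

View pics/w34.png

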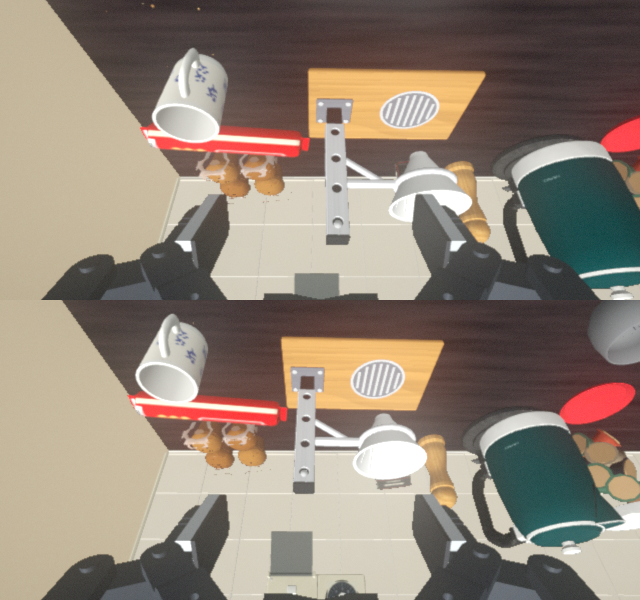

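Run:
```python
from h import *
def crop(f,x,y,w):
    im=cv2.imread(f"pics/{f}.png");h=w*3//4;return cv2.resize(im[y:y+h,x:x+w],(400,300),interpolation=cv2.INTER_CUBIC)
cv2.imwrite("pics/z1.png",np.vstack([np.hstack([crop("w3",310,260,60),crop("w4",275,208,60)]),np.hstack([crop("w1",236,185,120),crop("w4",120,70,120)])]))
P={}
for f,g in(("w1",(491,270)),("w3",(409,170)),("w4",(378,139))):
    im=cv2.imread(f"pics/{f}.png");hsv=cv2.cvtColor(im,cv2.COLOR_BGR2HSV)
    wood=cv2.inRange(hsv,(8,90,90),(22,220,255))
    m=255-wood;m=cv2.morphologyEx(m,cv2.MORPH_OPEN,np.ones((3,3)))
    n,l,st,ce=cv2.connectedComponentsWithStats(m);k=l[g[1],g[0]]
    c=cv2.findContours((l==k).astype(np.uint8),0,2)[0][0]
    e=cv2.fitEllipse(c);print(f,e,st[k]);P[f]=e[0]
X=tri([load(f) for f in P],list(P.values()));print("grating",X)
for f in P: print(plane(load(f),P[f],14))
```

```text
w1 ((320.2245178222656, 199.494384765625), (396.43975830078125, 5623.66064453125), 89.99909210205078) [     0      0    640    400 246686]
w3 ((409.0062561035156, 169.4541015625), (36.35032272338867, 60.596107482910156), 77.59770965576172) [ 379  151   61   38 1793]
w4 ((377.254150390625, 138.72567749023438), (38.45365524291992, 55.034706115722656), 78.72022247314453) [ 350  119   55   40 1722]
grating (array([ 357.975, -174.159,  290.295]), [135.4031111774809, 61.296269364199304, 82.77210503483026])
[ 502.905 -299.508   14.   ]
[620.85  -23.078  14.   ]
[621.176 -22.778  14.   ]
```

View pics/z1.png

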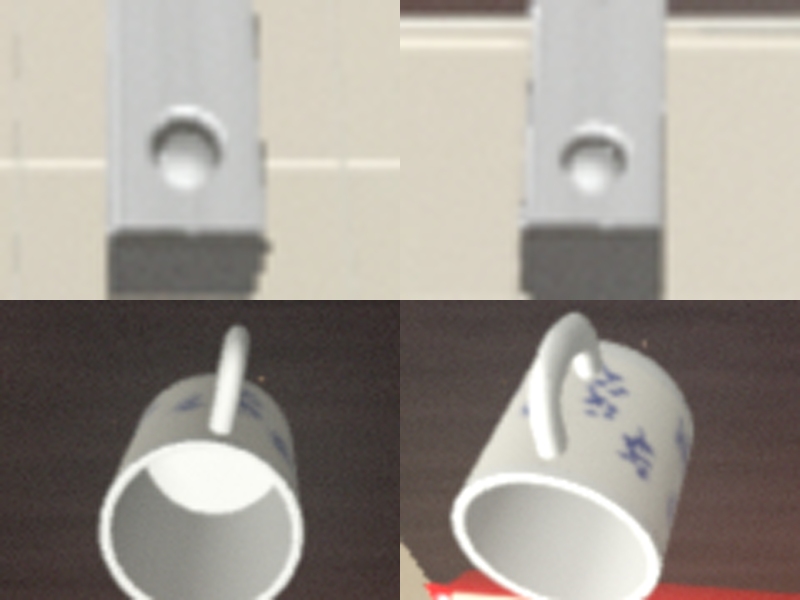

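Run:
```python
from h import *
from scipy.optimize import least_squares
L={f:load(f) for f in("w1","w2","w3","w4")};L["t0"]=cam("top")
print("pin",tri([L["w3"],L["w4"]],[(337.9,284.7),(303.95,233.5)]))
for f,p in(("w3",(337.9,284.7)),("w4",(303.95,233.5)),):print(plane(L[f],p,205))
# front board edge on z=14
for f,x0,x1,y in(("w1",405,545,(215,235)),("w3",325,470,(118,145)),("w4",300,430,(88,115))):
    hsv=cv2.cvtColor(cv2.imread(f"pics/{f}.png"),cv2.COLOR_BGR2HSV);w=cv2.inRange(hsv,(8,90,90),(22,220,255))
    X=np.array([plane(L[f],(x,y[0]+np.argmax(w[y[0]:y[1],x]>0)),14) for x in range(x0,x1,3)])
    k=np.polyfit(X[:,1],X[:,0],1);print(f,"yaw",-np.arctan(k[0]),"edge x at grating",np.polyval(k,-23))
# mug rim
def rim(f,seed):
    im=cv2.imread(f"pics/{f}.png");hsv=cv2.cvtColor(im,cv2.COLOR_BGR2HSV)
    m=((hsv[...,2]>95)&(hsv[...,1]<60)).astype(np.uint8)
    cs=cv2.findContours(m,0,cv2.CHAIN_APPROX_NONE)[0]
    c=max([c for c in cs if cv2.pointPolygonTest(c,seed,True)>-6],key=cv2.contourArea);print(f,cv2.boundingRect(c))
    return c[:,0].astype(float)
def circ(P):
    r=least_squares(lambda q:np.hypot(P[:,0]-q[0],P[:,1]-q[1])-q[2],[*P[:,:2].mean(0),39],loss="soft_l1");return r.x,np.sqrt(np.mean(r.fun**2))
for f,seed in(("w1",(280.,275.)),("t0",(440.,180.))):
    c=rim(f,seed);o=-L[f][1].T@L[f][2]
    for z in(90,98,106):
        P=np.array([plane(L[f],p,z) for p in c])
        u=np.array([553,-321])-o[:2];u/=np.linalg.norm(u)
        s=P[:,:2]@u;q=P[s>np.array([553,-321])@u]
        print(f,z,circ(q),len(q))
print("htip",tri([L["w1"],L["w4"]],[(307.1,193.4),(172.5,76)]))
for p in((307.1,193.4),(302.6,224)):print(plane(L["w1"],p,70))
```

```text
pin (array([ 608.08 , -141.651,  204.859]), [0.15340888239585623, 0.15340888239589268])
[ 607.933 -141.79   205.   ]
[ 607.653 -141.499  205.   ]
w1 yaw -0.027037671253051485 edge x at grating 542.9709314982491
w3 yaw -0.04186700434325047 edge x at grating 530.9076623607673
w4 yaw -0.018431211187899536 edge x at grating 529.7282413596083
w1 (265, 193, 63, 90)
w1 90 (array([ 555.468, -331.851,   41.031]), np.float64(0.3915530028655271)) 87
w1 98 (array([ 551.256, -331.166,   40.117]), np.float64(0.3820071467399792)) 81
w1 106 (array([ 546.905, -330.446,   39.315]), np.float64(0.38176333379453176)) 75
t0 (432, 171, 32, 46)
t0 90 (array([ 555.682, -332.835,   40.652]), np.float64(0.7455536434503292)) 52
t0 98 (array([ 554.49 , -330.35 ,   40.428]), np.float64(0.7443887537048856)) 51
t0 106 (array([ 553.314, -327.911,   40.169]), np.float64(0.7586653979875936)) 48
htip (array([ 488.371, -317.935,   32.077]), [0.7746823208699029, 0.7746823208699603])
[ 476.018 -316.746   70.   ]
[ 519.389 -323.392   70.   ]
```

```bash
cp pics/s0.png pics/s.png
python3 - <<'E'
from h import *
def crop(f,x,y,w):
    im=cv2.imread(f"pics/{f}.png");h=w*3//4;return cv2.resize(im[y:y+h,x:x+w],(400,300),interpolation=cv2.INTER_CUBIC)
cv2.imwrite("pics/z2.png",np.vstack([np.hstack([crop("w2",290,315,80),crop("t0",285,125,108)]),np.hstack([crop("s0",340,170,80),crop("w1",380,210,180)])]))
L={f:load(f) for f in("w1","w2","w3","w4")};L["t0"]=cam("top");L["s0"]=cam("scene")
# what the present estimate predicts
for X in([607.8,-141.6,205],[600.6,-142,205],[621,-23,14]):print({f:proj(c,X) for f,c in L.items()})
E
```

```text
{'w1': array([473.041, 353.681]), 'w2': array([329.118, 353.648]), 'w3': array([338.063, 284.661]), 'w4': array([303.878, 233.554]), 't0': array([379.372, 156.998]), 's0': array([384.965, 188.002])}
{'w1': array([473.666, 348.046]), 'w2': array([328.782, 348.019]), 'w3': array([337.975, 282.499]), 'w4': array([303.347, 230.874]), 't0': array([379.6  , 160.058]), 's0': array([383.469, 189.507])}
{'w1': array([491.018, 268.724]), 'w2': array([399.299, 268.73 ]), 'w3': array([409.035, 169.516]), 'w4': array([377.14, 138.65]), 't0': array([325.203, 166.726]), 's0': array([345.61 , 219.233])}
```

View pics/z2.png

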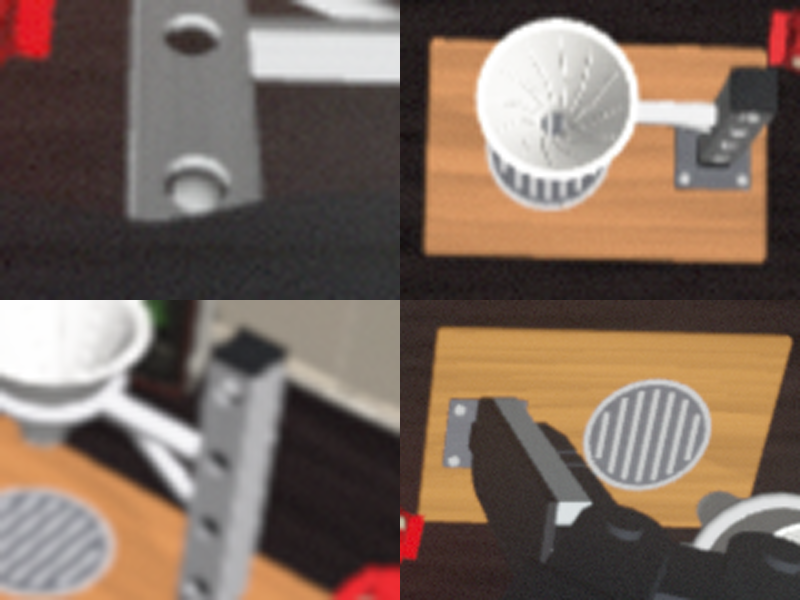

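Run:
```python
from h import *
L={f:load(f) for f in("w1","w2","w3","w4")};L["t0"]=cam("top");L["s0"]=cam("scene")
def show(n,f,p,z):print(n,f,plane(L[f],p,z)[:2])
show("plate","w3",(334.5,171),16);show("plate","w4",(308,140),16)
for f,pts in(("w3",[(309,129,0),(484,132,0),(449,199,14),(311,197.5,14)]),("w4",[(283,98,0),(442,102,0),(414,170,14),(288,168.5,14)]),
 ("w1",[(397.5,222.8,14),(556,225,14)]),("t0",[(291.75,193,0),(383.8,195.7,0),(293.1,135.3,14),(385,137,14)])):
    for a,b,z in pts: show("corner",f,(a,b),z)
show("cap","t0",(379.8,149.6),223)
print("grating",tri([L["w1"],L["w3"],L["w4"]],[(491.1,269.9),(409,169.5),(377.2,138.7)]))
print("pin",tri([L["w2"],L["w3"],L["w4"],L["s0"]],[(328.6,353.6),(337.9,284.7),(303.95,233.5),(385.6,188)]))
```

```text
plate w3 [ 621.909 -140.71 ]
plate w4 [ 622.457 -140.992]
corner w3 [ 548.312 -178.9  ]
corner w3 [554.836  71.942]
corner w3 [702.475  66.453]
corner w3 [ 697.171 -179.976]
corner w4 [ 548.581 -177.805]
corner w4 [555.64   70.407]
corner w4 [703.39   59.769]
corner w4 [ 699.501 -181.504]
corner w1 [ 540.799 -180.289]
corner w1 [544.547  65.163]
corner t0 [550.842  67.704]
corner t0 [ 543.776 -183.263]
corner t0 [707.962  64.456]
corner t0 [ 704.347 -187.411]
cap t0 [ 621.147 -140.123]
grating (array([623.858, -21.92 ,  11.772]), [0.7493013788628642, 0.21993600993192206, 0.530744353071175])
pin (array([ 609.387, -141.93 ,  204.099]), [0.5854726430376707, 0.41538672402667387, 0.3347482272593819, 0.4995668419884543])
```

Run:
```python
from h import *
th=-.02;R=rot([0,0,-1],[np.cos(th),np.sin(th),0]);print(R[:,0])
ctrl.move_ptp([623,-141.5,360],R)
ctrl.gripper_to(70,20)
print(ctrl.move_l([623,-141.5,257],vel=100,threshold=10))
f0=ctrl.read_state()['force']
ctrl.gripper_to(15,20);ctrl.hold(.2)
s=ctrl.read_state();print(s['t'],s['grip_width'],s['grasp_force'],s['force']-f0,s['eef_pos'],s['wrist_torque'],s['q'])
shot("wrist","w5")
```

```text
[0.02 1.   0.  ]
False
9.425 28.456957687353047 22.87783801322803 [-2.909 -1.264  0.268] [ 622.725 -141.58   256.944] [-0.024  0.355 -0.033] [-0.359  0.378  1.422 -0.     1.342 -0.339]
```

View pics/w5.png

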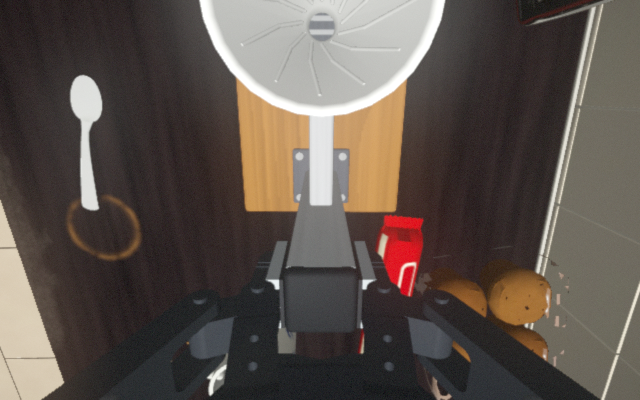

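Run:
```python
from h import *
ctrl.gripper_to(15,70);ctrl.hold(.2)
f0=ctrl.read_state()['force']
print(ctrl.move_l([622.7,-141.6,257+46.5],vel=40,threshold=40))
s=ctrl.read_state();print(s['eef_pos'],s['force']-f0,s['grip_width'])
ctrl.hold(.2)
print(ctrl.move_l([622.7,-141.6,257+42],vel=15,threshold=15))
s=ctrl.read_state();print(s['t'],s['eef_pos'],s['force']-f0,s['grip_width'])
```

```text
False
[ 622.658 -141.564  303.489] [-1.134 -0.188  1.31 ] 27.7158191350068
True
11.7083 [ 622.629 -141.594  302.488] [1.264 1.851 9.967] 27.710812119677357
```

Run:
```python
from h import *
ctrl.gripper_to(70,20)
s=ctrl.read_state()
ctrl.move_l([622.7,-141.6,400],vel=250)
R=rot([.75,-.15,-.66],[0,-1,0]);print(R[:,0])
ctrl.move_ptp([330,-260,230],R);shot("wrist","w6")
ctrl.move_l([370,-190,260],vel=250);shot("wrist","w7")
s=ctrl.read_state();print(s['t'],s['q'])
cv2.imwrite("pics/w67.png",np.vstack([cv2.imread("pics/w6.png")[60:360],cv2.imread("pics/w7.png")[60:360]]))
```

```text
[0.661 0.    0.751]
14.5583 [-1.042 -0.458  2.405  0.931  0.785  0.045]
```

View pics/w67.png

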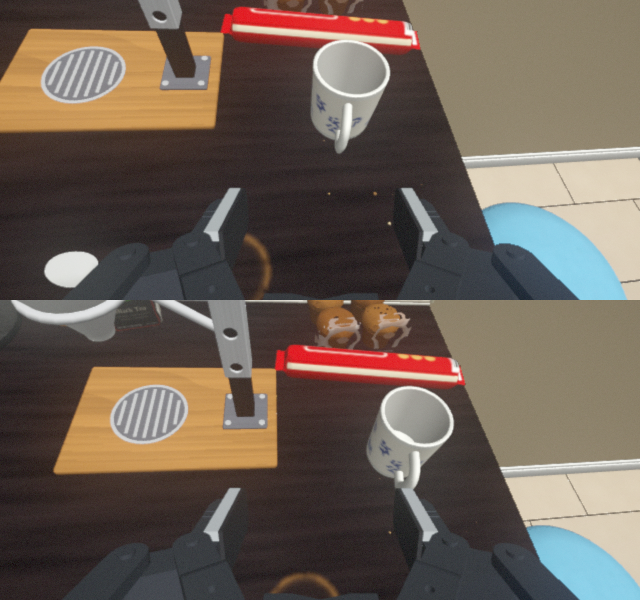

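Run:
```python
from h import *
def crop(f,x,y,w):
    im=cv2.imread(f"pics/{f}.png");return cv2.resize(im[y:y+w*3//2,x:x+w],(400,600),interpolation=cv2.INTER_CUBIC)
cv2.imwrite("pics/z3.png",np.hstack([crop("w6",300,95,100),crop("w7",360,140,100)]))
L={f:load(f) for f in("w6","w7")}
for z0 in(0,55,98):print(z0,[ (proj(L[f],[553.5,-331.3,z0])) for f in L])
```

```text
0 [array([337.724, 178.053]), array([390.88 , 214.855])]
55 [array([344.756, 150.813]), array([404.283, 193.267])]
98 [array([351.663, 124.058]), array([417.321, 172.266])]
```

View pics/z3.png

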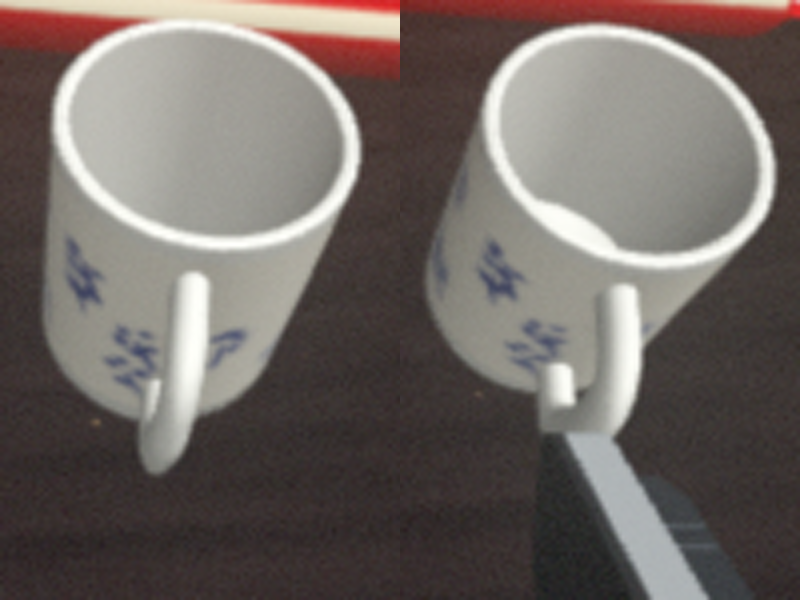

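Run:
```python
from h import *
from scipy.optimize import least_squares
L={f:load(f) for f in("w6","w7")}
O={"w6":(300,95),"w7":(360,140)}
px=lambda f,p:(O[f][0]+p[0]*.25,O[f][1]+p[1]*.25)
rim={"w6":[(53,125),(360,150),(195,18),(225,250),(90,55),(115,205),(320,225),(310,65)],"w7":[(85,125),(375,165),(205,25),(240,268),(115,55),(130,215),(350,235),(320,75)]}
A=[]
for f in L:
    for z in(90,98,106):
        P=np.array([plane(L[f],px(f,p),z) for p in rim[f]])
        r=least_squares(lambda q:np.hypot(P[:,0]-q[0],P[:,1]-q[1])-q[2],[553,-331,39]);print(f,z,r.x,np.abs(r.fun).max())
        if z==98:A.append(r.x[:2])
a=np.mean(A+[[552.9,-330.8]],0);print(a)
hd={"w6":[(190,300),(188,350),(180,390),(172,420),(162,450)],"w7":[(220,300),(222,350),(215,385),(200,415)]}
for f in L:
    for p in hd[f]:
        v=plane(L[f],px(f,p),55)[:2]-a;print(f,p,np.hypot(*v),np.degrees(np.arctan2(v[1],-v[0])))
```

```text
w6 90 [ 557.206 -334.305   40.063] 1.7453210795125784
w6 98 [ 549.736 -331.538   38.747] 1.6880049894289968
w6 106 [ 542.266 -328.771   37.431] 1.6306888734468856
w7 90 [ 555.159 -334.857   40.386] 0.6023266387181252
w7 98 [ 549.768 -330.308   39.207] 0.58475714970605
w7 106 [ 544.378 -325.76    38.029] 0.5671876873521953
[ 550.801 -330.882]
w6 (190, 300) 24.087750541714517 1.498335731402497
w6 (188, 350) 40.51802048812479 5.3175016298206685
w6 (180, 390) 53.27638283700613 8.46728778766872
w6 (172, 420) 62.64241335541414 10.418149486974873
w6 (162, 450) 71.86027470977828 12.228690049160175
w7 (220, 300) 27.354244272563758 -12.210604932529547
w7 (222, 350) 42.33480385273016 -2.857827763818361
w7 (215, 385) 52.661125391368806 2.999124575946999
w7 (200, 415) 61.69196748359194 8.688724383317183
```

```bash
cat > m.py <<'E'
from h import *
ax=np.array([551,-331.]);ph=np.radians(10);h=np.array([np.cos(ph),-np.sin(ph),0]);t=np.radians(28)
zt=h*np.cos(t)-np.array([0,0,np.sin(t)])
R=rot(zt,[-np.sin(ph),-np.cos(ph),0])
G=np.array([*ax,0])-h*65+[0,0,55]
T=G-zt*54
E
python3 - <<'E'
from m import *
print(R[:,0],T,[solver.solve_ik(p,R) for p in(T-zt*90,T,T+[70,308,14])])
ctrl.gripper_to(50,20)
ctrl.move_ptp(T-zt*90,R)
print(ctrl.move_l(T,vel=100,threshold=6))
f0=ctrl.read_state()['force']
ctrl.gripper_to(2,30)
s=ctrl.read_state();print(s['grip_width'],s['force']-f0,s['eef_pos'])
ctrl.gripper_to(2,90);ctrl.hold(.1)
s=ctrl.read_state();print(s['t'],s['grip_width'],s['grasp_force'],s['force']-f0,s['eef_pos'])
ctrl.move_l(T+[0,0,30],vel=60);ctrl.hold(.2)
s=ctrl.read_state();print(s['t'],s['grip_width'],s['grasp_force'],s['force']-f0,s['wrist_torque'],s['eef_pos'])
shot("wrist","w8");shot("top","t8")
cv2.imwrite("pics/wt8.png",np.vstack([cv2.imread("pics/w8.png")[:300],cv2.resize(cv2.imread("pics/t8.png")[120:270,290:610],(640,300))]))
E
```

```text
[ 0.462 -0.082  0.883] [ 440.033 -311.433   80.351] [array([-1.339,  0.285,  2.35 ,  1.666,  0.952, -0.992]), array([-1.12 ,  0.486,  2.203,  1.918,  0.866, -1.087]), array([-0.178,  0.389,  2.338,  3.137,  0.667, -1.568])]
False
8.50101178320952 [-3.625  1.316  2.587] [ 439.832 -311.511   80.525]
17.675 7.241075801704948 91.40536709921435 [-4.106  2.517  3.675] [ 440.045 -311.581   80.59 ]
18.525 7.442074925921645 90.52452458068728 [ 0.104  0.665 -3.699] [ 0.176  0.935 -0.005] [ 439.851 -311.176  109.761]
```

View pics/wt8.png

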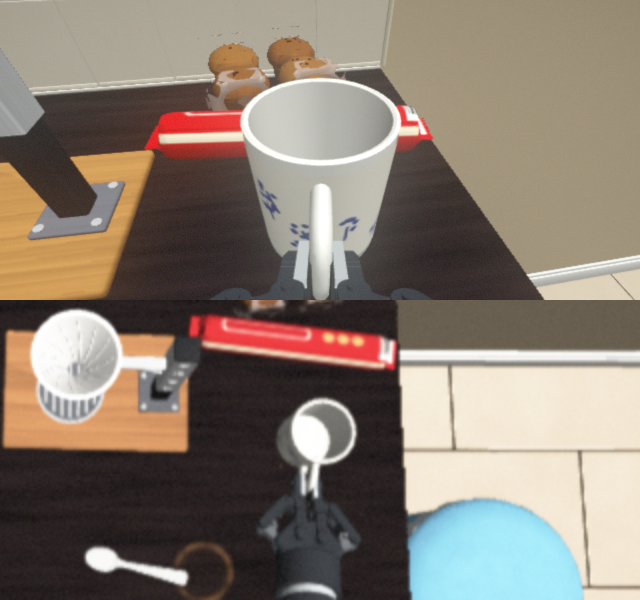

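Run:
```python
from m import *
from scipy.optimize import least_squares
c=load("w8")
for z in(120,128,136):
    P=np.array([plane(c,p,z) for p in[(241,125),(398,123),(320,80),(325,167),(260,96),(380,93),(262,152),(385,150)]])
    r=least_squares(lambda q:np.hypot(P[:,0]-q[0],P[:,1]-q[1])-q[2],[551,-331,39]);print(z,r.x,np.abs(r.fun).max())
D=np.array([621.3,-22.8])-ax
p=lambda dx,dy,dz:T+[dx,dy,dz]
f0=ctrl.read_state()['force']
ctrl.move_l(p(-15,0,32),vel=120)
ctrl.move_l(p(-15,D[1],32),vel=120)
ctrl.move_l(p(*D,32),vel=80);ctrl.hold(.2)
f0=ctrl.read_state()['force']
print(ctrl.move_l(p(*D,12),vel=25,threshold=4))
s=ctrl.read_state();print(s['t'],s['eef_pos']-T,s['force']-f0)
shot("wrist","w9");shot("scene","s9")
cv2.imwrite("pics/ws9.png",np.vstack([cv2.imread("pics/w9.png")[:300],cv2.resize(cv2.imread("pics/s9.png")[130:280,250:570],(640,300))]))
```

```text
120 [ 558.819 -332.694   40.899] 1.1393725759279363
128 [ 546.062 -330.401   37.271] 1.038298169427776
136 [ 533.305 -328.109   33.643] 0.9372234785633538Traceback (most recent call last):
  File "<stdin>", line 11, in <module>
host.MotionError: the arm cannot follow that straight line within its joint ranges
```

Run:
```python
from m import *
print(ctrl.read_state()['t'],ctrl.read_state()['eef_pos']-T)
for dz in(32,90):
  for dx in(-15,0,5,15,40,70.3):
    print(dz,dx,[ (lambda q:"none" if q is None else q[[2,3,4]].round(2).tolist())(solver.solve_ik(T+[dx,dy,dz],R)) for dy in(0,60,120,180,230,270,308)])
```

```text
18.9 [-15.287  -0.136  31.85 ]
32 -15 [[2.24, 1.82, 0.86], [2.34, 1.95, 0.84], [2.43, 2.11, 0.81], 'none', 'none', 'none', 'none']
32 0 [[2.22, 1.85, 0.84], [2.32, 1.98, 0.82], [2.4, 2.15, 0.79], 'none', 'none', 'none', 'none']
32 5 [[2.21, 1.86, 0.83], [2.31, 1.99, 0.81], [2.39, 2.16, 0.78], [2.46, 2.38, 0.75], 'none', 'none', 'none']
32 15 [[2.2, 1.88, 0.82], [2.29, 2.01, 0.79], [2.37, 2.19, 0.76], [2.44, 2.41, 0.73], 'none', 'none', 'none']
32 40 [[2.16, 1.92, 0.78], [2.25, 2.06, 0.76], [2.33, 2.24, 0.73], [2.38, 2.47, 0.7], [2.41, 2.69, 0.67], [2.42, 2.9, 0.65], [2.41, 3.11, 0.64]]
32 70.3 [[2.11, 1.96, 0.74], [2.19, 2.12, 0.71], [2.27, 2.3, 0.68], [2.32, 2.52, 0.65], [2.34, 2.74, 0.63], [2.35, 2.94, 0.62], [2.35, 3.14, 0.61]]
90 -15 [[2.25, 1.67, 0.83], [2.35, 1.77, 0.78], [2.44, 1.89, 0.72], 'none', 'none', 'none', 'none']
90 0 [[2.23, 1.7, 0.81], [2.33, 1.8, 0.76], [2.42, 1.94, 0.69], 'none', 'none', 'none', 'none']
90 5 [[2.22, 1.71, 0.8], [2.32, 1.81, 0.75], [2.41, 1.95, 0.68], 'none', 'none', 'none', 'none']
90 15 [[2.21, 1.73, 0.78], [2.3, 1.84, 0.73], [2.39, 1.98, 0.66], [2.45, 2.18, 0.58], 'none', 'none', 'none']
90 40 [[2.17, 1.77, 0.74], [2.26, 1.89, 0.69], [2.34, 2.04, 0.62], [2.4, 2.26, 0.55], [2.42, 2.52, 0.48], [2.43, 2.79, 0.44], [2.43, 3.09, 0.42]]
90 70.3 [[2.11, 1.81, 0.69], [2.2, 1.94, 0.64], [2.28, 2.11, 0.58], [2.33, 2.34, 0.51], [2.36, 2.6, 0.46], [2.36, 2.86, 0.43], [2.36, 3.13, 0.41]]
```

```bash
cat >> m.py <<'E'
def pose(x,y,z,yaw):  # mug foot axis at x,y,z with tool heading yaw (rad)
    hh=np.array([np.cos(yaw),np.sin(yaw),0]);zz=hh*np.cos(t)-np.array([0,0,np.sin(t)])
    return np.array([x,y,z+55])-hh*65-zz*54, rot(zz,[np.sin(yaw),-np.cos(yaw),0])
E
python3 - <<'E'
from m import *
for yaw in(0,15,30,40,50):
    print(yaw,[ (lambda q:"none" if q is None else q.round(2).tolist())(solver.solve_ik(*pose(x,y,32,np.radians(yaw)))) for x,y in((540,-300),(540,-200),(540,-140),(540,-80),(560,-40),(621,-23))])
E
```

```text
0 [[-1.19, 0.4, 2.19, 1.61, 0.96, -0.94], [-1.06, 0.31, 2.37, 1.8, 0.91, -1.06], [-0.93, 0.27, 2.45, 1.96, 0.87, -1.13], 'none', 'none', [-0.38, 0.32, 2.36, 2.59, 0.66, -1.3]]
15 [[-1.24, 0.49, 2.01, 1.32, 1.14, -0.86], [-1.15, 0.39, 2.21, 1.43, 1.07, -0.95], [-1.06, 0.34, 2.31, 1.53, 1.03, -1.01], [-0.95, 0.3, 2.4, 1.66, 0.98, -1.06], [-0.79, 0.29, 2.41, 1.82, 0.91, -1.08], [-0.61, 0.35, 2.3, 1.96, 0.82, -1.05]]
30 [[-1.23, 0.6, 1.81, 1.11, 1.33, -0.82], [-1.15, 0.49, 2.01, 1.19, 1.24, -0.89], [-1.09, 0.43, 2.12, 1.25, 1.19, -0.94], [-1.01, 0.38, 2.23, 1.34, 1.13, -0.98], [-0.89, 0.37, 2.25, 1.44, 1.07, -0.98], [-0.73, 0.42, 2.15, 1.54, 1.0, -0.91]]
40 [[-1.2, 0.67, 1.66, 1.0, 1.45, -0.81], [-1.13, 0.56, 1.87, 1.06, 1.36, -0.87], [-1.07, 0.5, 1.99, 1.12, 1.3, -0.91], [-1.0, 0.45, 2.1, 1.18, 1.24, -0.94], [-0.9, 0.43, 2.12, 1.27, 1.18, -0.93], [-0.76, 0.48, 2.03, 1.35, 1.12, -0.86]]
50 [[-1.17, 0.75, 1.51, 0.91, 1.58, -0.81], [-1.09, 0.63, 1.73, 0.96, 1.47, -0.87], [-1.04, 0.57, 1.85, 1.0, 1.41, -0.89], [-0.97, 0.52, 1.96, 1.06, 1.35, -0.92], [-0.89, 0.5, 1.99, 1.12, 1.29, -0.9], [-0.76, 0.55, 1.9, 1.2, 1.24, -0.83]]
```

Run:
```python
from m import *
y=np.radians(20)
def go(x,yy,z,v,**k):
    P,Q=pose(x,yy,z,y);return ctrl.move_l(P,Q,vel=v,**k)
go(536,-300,32,80)
go(536,-120,32,120);go(550,-60,32,120);go(621.3,-22.8,32,80);ctrl.hold(.2)
f0=ctrl.read_state()['force']
print(go(621.3,-22.8,11,25,threshold=4))
s=ctrl.read_state();print(s['t'],s['eef_pos']-pose(621.3,-22.8,0,y)[0],s['force']-f0,s['grip_width'])
shot("wrist","w9");shot("scene","s9")
cv2.imwrite("pics/ws9.png",np.vstack([cv2.imread("pics/w9.png")[:300],cv2.resize(cv2.imread("pics/s9.png")[130:280,250:570],(640,300))]))
```

```text
True
24.0167 [-0.03   0.092 14.14 ] [-1.007 -0.293  4.549] 7.098214306409394
```

View pics/ws9.png

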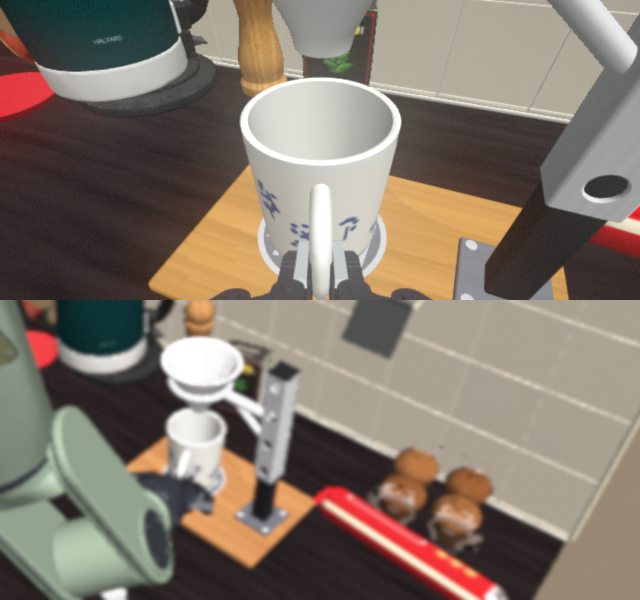

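Run:
```python
from m import *
y=np.radians(20);P,Q=pose(621.3,-22.8,14.1,y)
ctrl.gripper_to(45,20);ctrl.hold(.2)
ctrl.move_l(P-Q[:,2]*110,vel=100);shot("wrist","wa")
y2=np.radians(58);P2,Q2=pose(621.3,-22.8,14.1,y2)
ctrl.move_l(P2-Q2[:,2]*120,Q2,vel=150);shot("wrist","wb");shot("top","tb")
print(ctrl.read_state()['t'])
A=[];b=[]
for f in("wa","wb"):
    c=load(f);im=cv2.imread(f"pics/{f}.png");hsv=cv2.cvtColor(im,cv2.COLOR_BGR2HSV)
    o=-c[1].T@c[2]
    for z in(60,70,80,90):
        u,v=proj(c,[621.3,-22.8,z]).round().astype(int)
        # walk outwards, ignoring short breaks (sprigs)
        m=(hsv[v,:,2]>80)&(hsv[v,:,1]<70);m=cv2.morphologyEx(m.astype(np.uint8)[None],cv2.MORPH_CLOSE,np.ones((1,13)))[0]
        if not m[u]:print("miss",f,z);continue
        l=u
        while m[l-1]:l-=1
        r=u
        while m[r+1]:r+=1
        d=[(c[1].T@np.linalg.solve(c[0],[x,v,1.])) for x in(l-.5,r+.5)]
        d=[k/np.linalg.norm(k) for k in d];e=d[0]+d[1];hz=e[:2]/np.linalg.norm(e[:2]);n=np.array([-hz[1],hz[0]])
        print(f,z,(u,v),l,r,"lateral offset",n@(o[:2]-[621.3,-22.8]),n)
        A.append(n);b.append(n@o[:2])
print(np.linalg.lstsq(np.array(A),np.array(b),rcond=None)[:2])
```

```text
27.2417
wa 60 (np.int64(320), np.int64(154)) 280 361 lateral offset -0.11559919134703023 [-0.342  0.94 ]
wa 70 (np.int64(320), np.int64(146)) 279 425 lateral offset -27.306669127215955 [-0.231  0.973]
wa 80 (np.int64(320), np.int64(136)) 239 522 lateral offset -44.24812140847427 [-0.159  0.987]
wa 90 (np.int64(320), np.int64(127)) 250 437 lateral offset -18.53060458223206 [-0.267  0.964]
wb 60 (np.int64(322), np.int64(153)) 250 475 lateral offset -34.49079042538496 [-0.762  0.647]
wb 70 (np.int64(322), np.int64(145)) 252 382 lateral offset 4.298653979102241 [-0.855  0.518]
wb 80 (np.int64(322), np.int64(136)) 262 420 lateral offset -16.616433517077567 [-0.808  0.589]
wb 90 (np.int64(322), np.int64(127)) 263 393 lateral offset -5.392095003659321 [-0.834  0.552]
(array([614.773, -50.323]), array([1611.908]))
```

Run:
```python
from m import *
for f in("wa","wb"):
    c=load(f);hsv=cv2.cvtColor(cv2.imread(f"pics/{f}.png"),cv2.COLOR_BGR2HSV)
    for z in(40,60,80):
        u,v=proj(c,[621.3,-22.8,z]).round().astype(int)
        print(f,z,v,"x:V/S"," ".join(f"{x}:{hsv[v,x,2]}/{hsv[v,x,1]}" for x in range(236,412,5)))
```

```text
wa 40 170 x:V/S 236:77/79 241:77/93 246:146/136 251:230/141 256:223/137 261:221/137 266:220/134 271:219/137 276:216/130 281:210/125 286:170/23 291:143/12 296:185/22 301:191/20 306:198/21 311:202/19 316:221/9 321:255/0 326:248/8 331:219/16 336:161/51 341:158/61 346:220/15 351:219/17 356:213/16 361:228/127 366:225/128 371:223/126 376:225/130 381:235/132 386:239/131 391:237/134 396:234/132 401:230/135 406:229/135 411:230/136
wa 60 154 x:V/S 236:74/83 241:81/72 246:78/72 251:83/65 256:86/68 261:211/133 266:222/131 271:224/129 276:227/127 281:163/23 286:144/12 291:135/42 296:188/22 301:193/20 306:197/18 311:204/18 316:216/9 321:255/0 326:239/9 331:219/16 336:221/16 341:222/17 346:222/16 351:222/16 356:218/16 361:215/51 366:231/125 371:234/125 376:229/128 381:171/121 386:103/84 391:96/64 396:93/69 401:93/69 406:87/73 411:85/87
wa 80 136 x:V/S 236:75/48 241:76/50 246:80/57 251:78/59 256:83/61 261:84/58 266:83/55 271:87/41 276:194/103 281:171/19 286:180/20 291:182/17 296:186/14 301:190/11 306:196/9 311:202/9 316:209/9 321:212/11 326:216/8 331:217/9 336:219/8 341:220/8 346:222/15 351:222/17 3
[... 622 characters left out ...]
29 271:208/125 276:255/0 281:255/1 286:237/8 291:199/9 296:154/15 301:197/18 306:205/17 311:210/16 316:213/16 321:215/15 326:218/18 331:218/16 336:219/17 341:216/14 346:214/15 351:211/17 356:204/19 361:186/19 366:210/131 371:164/120 376:89/52 381:82/47 386:82/44 391:82/47 396:75/37 401:94/24 406:143/0 411:142/2
wb 80 136 x:V/S 236:75/48 241:76/54 246:75/44 251:73/45 256:69/37 261:80/32 266:83/40 271:85/42 276:83/37 281:132/19 286:170/18 291:187/18 296:195/20 301:202/15 306:206/10 311:211/10 316:213/7 321:215/7 326:216/9 331:217/8 336:218/9 341:216/8 346:216/15 351:212/17 356:206/17 361:197/18 366:108/28 371:83/34 376:79/19 381:80/32 386:83/40 391:82/40 396:81/38 401:79/39 406:132/0 411:143/4
```

Run:
```python
from m import *
A=[];b=[]
for f,zs in(("wa",(40,50,60,70,80,90)),("wb",(75,80,85,90))):
    c=load(f);hsv=cv2.cvtColor(cv2.imread(f"pics/{f}.png"),cv2.COLOR_BGR2HSV);o=-c[1].T@c[2]
    for z in zs:
        u,v=proj(c,[621.3,-22.8,z]).round().astype(int)
        m=((hsv[v,:,2]>118)&(hsv[v,:,1]<75)).astype(np.uint8)[None];m=np.flatnonzero(cv2.morphologyEx(m,cv2.MORPH_CLOSE,np.ones((1,9)))[0]==0)
        l=m[m<u].max()+1;r=m[m>u].min()-1
        d=[c[1].T@np.linalg.solve(c[0],[x,v,1.]) for x in(l-.5,r+.5)];d=[k/np.linalg.norm(k) for k in d]
        hz=(d[0]+d[1])[:2];hz/=np.linalg.norm(hz);n=np.array([-hz[1],hz[0]])
        print(f,z,l,r,"lateral",n@(o[:2]-[621.3,-22.8]));A.append(n);b.append(n@o[:2])
print(np.linalg.lstsq(np.array(A),np.array(b),rcond=None)[:2])
# spout/pin check: grating left part and far-field: pin out below next hole, from top view the cap height
c=load("wb");print([proj(c,X) for X in([604.6,-141.6,205],[622.6,-141.6,268])])
```

```text
wa 40 283 358 lateral -0.0745220475325965
wa 50 281 359 lateral 0.37535783780339216
wa 60 280 361 lateral -0.11559919134703023
wa 70 279 363 lateral -0.5836380066433122
wa 80 277 364 lateral -0.15758290538410336
wa 90 275 366 lateral -0.1770073282220892
wb 75 282 364 lateral -1.1739001551726744
wb 80 281 365 lateral -1.1592790367953683
wb 85 280 366 lateral -1.14747178553921
wb 90 280 367 lateral -1.5748464333339598
(array([623.141, -22.26 ]), array([0.606]))
[array([445.659,  34.337]), array([ 555.041, -220.982])]
```

Run:
```python
from plant import ctrl, eyes, solver
s=ctrl.read_state();print(s['t'],s['force']);print(ctrl.finish_job())
```

```text
27.2417 [ 0.1004137   0.21671497 -0.01475828]
the job is handed in; nothing more can be done
None
```

I handed the job in at 27 s: the tube is locked at the next hole up, and the mug stands upright on the grating within about 2 mm of centre under the spout, but I viewed 11 pictures where the limit was 10.

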